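# Close the enclosure and snug its cover down crosswise

## Robot

A 7-joint arm with a two-finger parallel gripper is mounted at the origin on a cart in front of the work surface, level with it; the furniture and walls round the work are solid. World frame = base frame: x ahead of the robot, y to its left, z up, the work surface at z = 0. Lengths are in m, angles in rad, forces in N, time in s.
With the tool pointing down it reaches from about 0.4 to 0.85 m from the base axis. Payload 4.5 kg.
Tool frame: the origin (TCP) lies midway between the tips of the shut fingers; the grasp point (between the pads) lies 19 mm behind it; z points along the fingers, y is the line along which they close (so a half turn about z gives the same grasp; the last joint's range is limited). The gripper opens to 88 mm and grips with 3 to 60 N. Pads are 18 mm wide; open, the fingers measure 123 mm over their backs; the gripper's body (75 mm by 187 mm) begins 45 mm behind the grasp point.
Start: joints at [1.271, 0.689, -0.195, 1.565, 0.157, 0.902, -0.215], TCP at [0.205, -0.591, 0.239] pointing down, gripper open.
Joint ranges: [-3.01, 3.01], [-0.46, 2.08], [-1.47, 1.51], [0.13, 2.56], [-1, 4.14], [0.04, 2.09], [-2.66, 2.66]. Speed limits (rad/s): [2.57, 2.57, 3.14, 3.14, 3.14, 3.14, 3.14].

## Interface

Orientations are given as [roll, pitch, yaw] about the fixed x, y, z axes, in that order (R = Rz(yaw) Ry(pitch) Rx(roll)).
In Python, from workcell import ctrl, viewer, order gives the robot as it stands. The module is installed in compiled form; this text tells all that it offers.
- The arm moves only by the tool move_arm, never from a script. Its argument "plan" is one flat list of numbers, 5 for each row, row after row: the opening, from 0 (shut) to 1 (fully open), then the shift along the tool's x, y, z in cm, then the turn about the tool's z in rad. In form: [grip, dx, dy, dz, twist, grip, dx, dy, dz, twist, ...]. A call has 1 to 10 rows; each row shifts and turns the commanded pose from where the row before left it, along the tool's axes as they then stand; what a row does not reach is not made up. A row lasts 1/8 s, in which the tool goes at most 62.5 mm and 10.7 degrees, less where a joint would pass 70% of its speed; a pose out of reach is approached as far as the arm can. A call with a gripper value outside its range is refused whole. The fingers move at their own pace and stop on an object; the grip force is fixed at half the most. Time passes only in rows, so rows that do not move let the fingers close. It gives the time, the measured TCP pose, the force, the opening and the grip force at its end, in the units of the state.
- ctrl.get_obs(): the state, without advancing time (a new reading comes with each control period).
- viewer.grab_frame(name): name is "scene" or "top"; returns a dict with "color" (400x640x3 uint8, blue, green, red), "camera_matrix" (3x3 intrinsics, pixels), "dist_coeffs" ([k1, k2, p1, p2, k3] as OpenCV has them; the pictures are not rectified), "rvec" (rotation vector, rad) and "tvec" (3), from world to camera coordinates, as OpenCV has them. Camera axes: x right, y down, z forward; pixel columns grow to the right and rows downward; lengths in m; the calibration is good to about 2 mm. A picture is of the moment at which its call begins. There is no depth.
- order.close_job(): hands the job in; it is judged then, once.
The state is a dict: "clock": time; "joint_pos": joint angles; "joint_vel": joint speeds; "effort": joint torques, N m; "position": TCP position; "ee_rot": TCP orientation; "ft_force": force on the tool from outside, world axes, zero at the start; "wrist_torque": the same for the moment, N m; "gripper_width": finger opening in m; "grip_force": force on a finger pad.
Only numpy, scipy, OpenCV 4.12 (cv2) and the standard library are available. Lean on these libraries where they do the work, as an engineer would, in place of code of your own. Each camera call takes 0.05 s, during which the arm holds its last target. There are 200 camera calls.

## Task

Close the blue enclosure with the aluminium cover that stands on edge in the grey rack: lay the cover down flat so that you can take it by its handle, and lower it, handle up, over the four red wing fasteners so that it lies loosely on the gasket. Then snug it down evenly: turn every wing clockwise about halfway, always going on to the diagonally opposite one, and only then turn them all fully home to the stop (a sixth of a turn from the start), again crosswise. Leave the things around it where they are.

Things in the scene. Friction and masses are not known exactly. Their poses are not given: they have to be found in the camera images.
- cover: loose flat aluminium cover plate, 150 x 120 x 8 mm, about 0.42 kg, with a dark bow handle in the middle of its outer face. Origin: centre of the inner (plain) face; x along the 150 mm, y along the 120 mm, z out of the handle face. Slots 41 (x) by 15 mm (y) at (+-48, +-40) mm let the wings through. Starts on edge in the rack, +x edge up, handle facing the rack's -y
- cover_handle (a point): centre of the cover's handle bar, 47 mm above the inner face; the bar is 80 mm long along the cover's y, 12 mm thick along x and 14 mm high; free space of 32 mm between bar and plate
- rack: fixed grey plastic rack, 100 x 110 mm foot, 10 mm thick, two 8 mm cheeks up to 43 mm high with an 11 mm slot between them along the rack's x axis; the cover stands on the foot in the slot. Origin: underside centre. The bench between rack and enclosure is free for laying the cover down
- enclosure: fixed blue open-topped metal box, 166 (x) x 136 (y) x 55 mm, feet out to 198 mm in x, four wing fasteners in its corners. Origin: underside centre, z up. A black sprung gasket stands 5 mm proud of the rim (about 5 N a side to press flush): the cover put on loosely has its inner face 60 mm above the bench, 55 mm when seated. Open wings: lower faces 70 mm above the bench
- rim_centre (a point): centre of the enclosure's rim plane, 55 mm above the bench; the cover belongs centred here, its long side along the enclosure's x (either way round)
- wing_a (a joint): red wing a, at enclosure (-48, +40) mm, diagonally opposite c. 0 = bar along the enclosure's x axis (open, start); 1.05 rad (60 degrees) = stop, fully home; grows as the wing is turned clockwise seen from above. Turning draws it down 6.67 mm per rad; it stays where left and takes 0.1 to 0.25 N m
- wing_a_top (a point): top of wing a on its axis, 108 mm above the bench when open, 101 mm fully home; turns with the wing, x axis along the bar. The bar is 36 mm long, 10 mm thick, 32 mm high plus a narrower 6 mm crest; pinch it across its thickness from above
- wing_b (a joint): red wing b, at enclosure (+48, +40) mm, diagonally opposite d. 0 = bar along the enclosure's x axis (open, start); 1.05 rad (60 degrees) = stop, fully home; grows as the wing is turned clockwise seen from above. Turning draws it down 6.67 mm per rad; it stays where left and takes 0.1 to 0.25 N m
- wing_b_top (a point): top of wing b on its axis, 108 mm above the bench when open, 101 mm fully home; turns with the wing, x axis along the bar. The bar is 36 mm long, 10 mm thick, 32 mm high plus a narrower 6 mm crest; pinch it across its thickness from above
- wing_c (a joint): red wing c, at enclosure (+48, -40) mm, diagonally opposite a. 0 = bar along the enclosure's x axis (open, start); 1.05 rad (60 degrees) = stop, fully home; grows as the wing is turned clockwise seen from above. Turning draws it down 6.67 mm per rad; it stays where left and takes 0.1 to 0.25 N m
- wing_c_top (a point): top of wing c on its axis, 108 mm above the bench when open, 101 mm fully home; turns with the wing, x axis along the bar. The bar is 36 mm long, 10 mm thick, 32 mm high plus a narrower 6 mm crest; pinch it across its thickness from above
- wing_d (a joint): red wing d, at enclosure (-48, -40) mm, diagonally opposite b. 0 = bar along the enclosure's x axis (open, start); 1.05 rad (60 degrees) = stop, fully home; grows as the wing is turned clockwise seen from above. Turning draws it down 6.67 mm per rad; it stays where left and takes 0.1 to 0.25 N m
- wing_d_top (a point): top of wing d on its axis, 108 mm above the bench when open, 101 mm fully home; turns with the wing, x axis along the bar. The bar is 36 mm long, 10 mm thick, 32 mm high plus a narrower 6 mm crest; pinch it across its thickness from above
- relay_box: grey cardboard relay box 108x136x48 mm, loose bystander, leave it where it is; origin at its underside
- glue: yellow glue bottle, 49 mm across, 128 mm high, loose bystander, leave it where it is; origin at its underside
- black_marker: black-capped white marker 14x131 mm, loose bystander, leave it where it is; origin at its underside

How it is judged:
On the way, in this order (a step that is already met when the one before it is completed fails the run):
1. the cover lies loosely and level on the gasket with all four wings, still open, through its slots (horizontal distance between cover and rim_centre below 0.007 m and angle between cover's own z axis and vertical below 0.06 rad and angle between the x axis of cover and the x axis of enclosure, either way round below 0.12 rad and z of cover in the frame of enclosure below 0.063 m and value of joint each of wing_a, wing_b, wing_c, wing_d below 0.15 rad), for 0.2 s.
2. every wing has been turned part of the way (over 0.27 rad) (value of joint each of wing_a, wing_b, wing_c, wing_d above 0.27 rad), for 0.1 s.
At the end, for the whole second after the job is handed in: The cover lies on the enclosure, handle up, centred within 7 mm and turned less than 0.12 rad from it, level within 0.06 rad, pressed down to within 2.5 mm of the rim and at rest, with all four wings turned past 0.9 rad (stop at 1.05) (horizontal distance between cover and rim_centre below 0.007 m and angle between cover's own z axis and vertical below 0.06 rad and angle between the x axis of cover and the x axis of enclosure, either way round below 0.12 rad and z of cover in the frame of enclosure below 0.0575 m and value of joint each of wing_a, wing_b, wing_c, wing_d above 0.9 rad and linear speed of cover below 0.02 m/s); the robot touches nothing.
It fails at once if a fastener was driven past about two thirds (0.75 rad) while another had hardly been started (under 0.22 rad) ((value of joint wing_a above 0.75 rad and value of joint any of wing_b, wing_c, wing_d below 0.22 rad) or (value of joint wing_b above 0.75 rad and value of joint any of wing_a, wing_c, wing_d below 0.22 rad) or (value of joint wing_c above 0.75 rad and value of joint any of wing_a, wing_b, wing_d below 0.22 rad) or (value of joint wing_d above 0.75 rad and value of joint any of wing_a, wing_b, wing_c below 0.22 rad)).
It fails at once if in the first round two neighbouring fasteners were tightened (past 0.25 rad) before either of the other two (still under 0.13 rad): not crosswise ((value of joint each of wing_a, wing_b above 0.25 rad and value of joint each of wing_c, wing_d below 0.13 rad) or (value of joint each of wing_b, wing_c above 0.25 rad and value of joint each of wing_a, wing_d below 0.13 rad) or (value of joint each of wing_c, wing_d above 0.25 rad and value of joint each of wing_a, wing_b below 0.13 rad) or (value of joint each of wing_d, wing_a above 0.25 rad and value of joint each of wing_b, wing_c below 0.13 rad)).
It fails at once if in the second round two neighbouring fasteners were driven home (past 0.9 rad) before either of the other two (still under 0.78 rad): not crosswise ((value of joint each of wing_a, wing_b above 0.9 rad and value of joint each of wing_c, wing_d below 0.78 rad) or (value of joint each of wing_b, wing_c above 0.9 rad and value of joint each of wing_a, wing_d below 0.78 rad) or (value of joint each of wing_c, wing_d above 0.9 rad and value of joint each of wing_a, wing_b below 0.78 rad) or (value of joint each of wing_d, wing_a above 0.9 rad and value of joint each of wing_b, wing_c below 0.78 rad)).
It fails at once if a bystander was moved more than 30 mm (distance of any of relay_box, glue, black_marker from where it was at the start of the episode above 0.03 m).
It also fails if it takes over 72 s, if anything falls off the work surface, if the arm or the gripper's body presses on something with over 40 N, if the wrist force passes 120 N, or if a joint passes its speed limit or range.

## Working session

There is one attempt and no reset: what is moved stays moved. The work goes in short steps, Python scripts to look and compute and a tool call to move; the robot and the scene stay as the last step left them, time stands still between calls to the robot, and variables do not carry over. Pictures are saved under pics/ and viewed, at most 10 in all, crops included, and the job is handed in when it is done.

Besides the shell and the picture viewer there is one more tool, called as name(argument=value, ...) on one line, values as JSON. move_arm: Moves the arm, as the interface text tells. Its arguments: {"type":"object","properties":{"plan":{"type":"array","items":{"type":"number"}}},"required":["plan"]}

```bash
mkdir -p pics; cat > h.py <<'E'
import numpy as np, cv2
from workcell import ctrl, viewer, order
from scipy.spatial.transform import Rotation as R
def px2w(f,px,z):
    K,D=np.array(f["camera_matrix"]),np.array(f["dist_coeffs"])
    u=cv2.undistortPoints(np.array(px,float).reshape(-1,1,2),K,D).reshape(-1,2)
    Rm=cv2.Rodrigues(np.array(f["rvec"],float))[0]; t=np.array(f["tvec"],float).ravel()
    C=-Rm.T@t; d=np.c_[u,np.ones(len(u))]@Rm
    z=np.broadcast_to(z,len(u))
    return C+d*((z-C[2])/d[:,2])[:,None]
def w2px(f,P):
    return cv2.projectPoints(np.array(P,float).reshape(-1,1,3),np.array(f["rvec"],float),np.array(f["tvec"],float),np.array(f["camera_matrix"]),np.array(f["dist_coeffs"]))[0].reshape(-1,2)
def st():
    o=ctrl.get_obs(); print({k:np.round(o[k],3).tolist() for k in ("clock","position","ee_rot","joint_pos","ft_force","gripper_width","grip_force")}); return o
E
python3 - <<'E'
from h import *
o=st()
for n in("scene","top"):
    f=viewer.grab_frame(n); cv2.imwrite(f"pics/{n}0.png",f["color"])
    Rm=cv2.Rodrigues(np.array(f["rvec"],float))[0]; print(n,-Rm.T@np.ravel(f["tvec"]),Rm[2],f["camera_matrix"][0])
print(R.from_euler('xyz',o["ee_rot"]).as_matrix().round(3))
E
```

```text
{'clock': 0.0, 'position': [0.204, -0.59, 0.238], 'ee_rot': [-3.14, 0.0, 0.334], 'joint_pos': [1.271, 0.69, -0.195, 1.566, 0.157, 0.902, -0.215], 'ft_force': [0.298, 0.218, -0.013], 'gripper_width': 0.088, 'grip_force': 0.0}
scene [0.19298084 0.54987007 0.54230448] [ 0.41162418 -0.74753433 -0.5213041 ] [374.72916709   0.         313.30716198]
top [ 0.46254723 -0.06934979  0.96339115] [ 0.11042443 -0.01018232 -0.99383236] [419.17589187   0.         315.09515408]
[[ 0.945  0.328 -0.001]
 [ 0.328 -0.945  0.002]
 [-0.    -0.002 -1.   ]]
```

View pics/scene0.png

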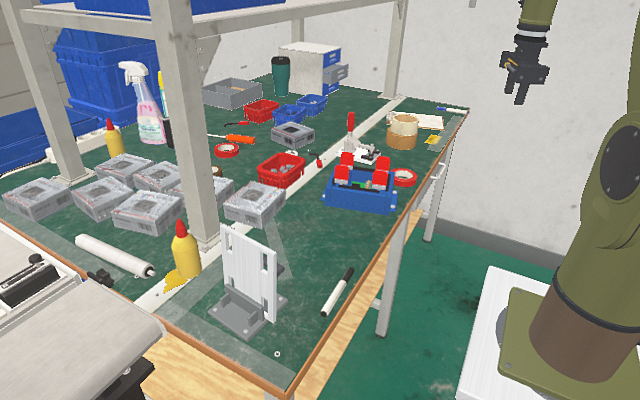

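View pics/top0.png

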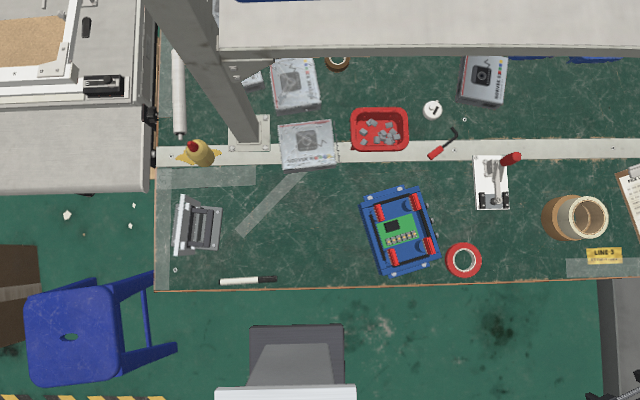

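```bash
python3 - <<'E'
import cv2,numpy as np
t=cv2.imread("pics/top0.png"); s=cv2.imread("pics/scene0.png")
r=lambda i,x,y,w,h,k:cv2.resize(i[y:y+h,x:x+w],None,fx=k,fy=k,interpolation=cv2.INTER_CUBIC)
a=r(t,160,180,80,100,5); b=r(t,350,180,80,100,5)
cv2.imwrite("pics/c1.png",np.hstack([a,b]))
cv2.imwrite("pics/c2.png",r(s,200,210,160,130,4.6))
E
```

```text
(no output)
```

View pics/c1.png

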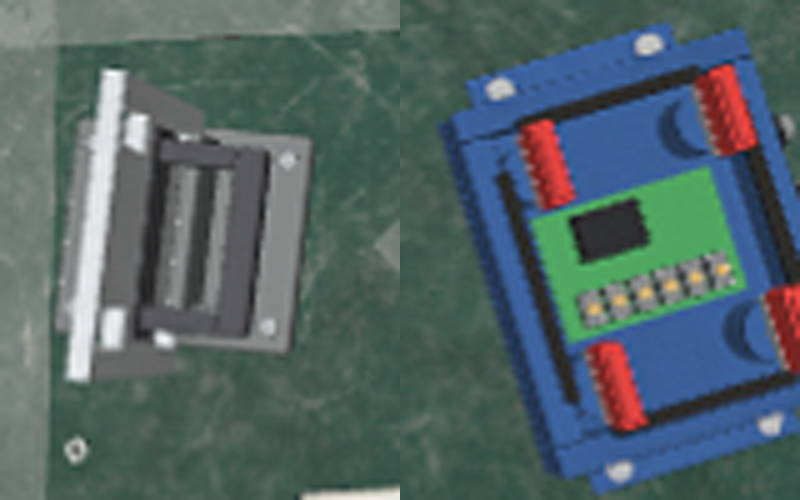

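View pics/c2.png

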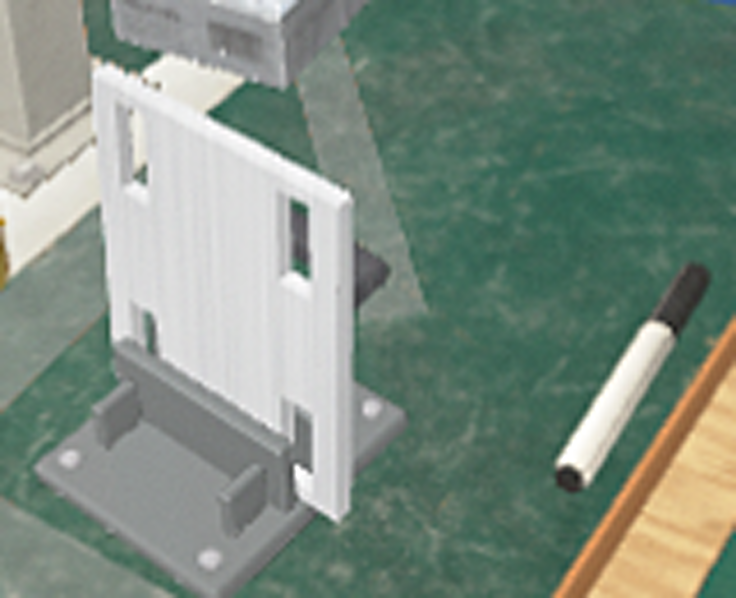

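Top crop: cover's top edge at crop (102..128,70) to (66..90,381), handle to its right. The enclosure's rim corners are near (460,122), (745,30) and (565,478). In the scene crop the plate stands upright, with the handle behind it. I'll fit the poses from both cameras.

```bash
cat > fit.py <<'E'
from h import *
from scipy.optimize import least_squares
ft=viewer.grab_frame("top"); fs=viewer.grab_frame("scene")
def pose(p,L): # p x,y,yaw; L local pts
    c,s=np.cos(p[2]),np.sin(p[2]); L=np.array(L,float)
    return np.c_[p[0]+c*L[:,0]-s*L[:,1],p[1]+s*L[:,0]+c*L[:,1],L[:,2]]
# cover standing; local frame: X = rack x (cover y dir up to sign), Y = rack y (handle at -Y)
topL=[(.06,.004,.16),(.06,-.004,.16),(-.06,.004,.16),(-.06,-.004,.16)]
tp=np.array([(102,70),(128,70),(66,381),(90,381)])/5+[160,180]
scL=[(.06,.004,.16),(-.06,.004,.16)]   # inner face top corners
sp=np.array([(97,70),(343,205)])/4.6+[200,210]
g=px2w(ft,tp,.16); print(g.round(4))
r=least_squares(lambda p:np.r_[(w2px(ft,pose(p,topL))-tp).ravel(),(w2px(fs,pose(p,scL))-sp).ravel()],[*g.mean(0)[:2],0.1])
print("cover",r.x.round(4),r.fun.round(1))
c=r.x
print("handle bar",pose(c,[(0,-.043,.085)]))
# enclosure
eL=[(.083,.068,.055),(.083,-.068,.055),(-.083,.068,.055)]
ep=(np.array([(455,124),(745,30),(568,478)])-[400,0])/5+[350,180]
g=px2w(ft,ep,.055);print(g.round(4))
x0=[*(g[1]+g[2])[:2]/2,np.arctan2(*(g[0]-g[2])[[1,0]])]
r2=least_squares(lambda p:(w2px(ft,pose(p,eL))-ep).ravel(),x0);e=r2.x
print("encl",e.round(4),r2.fun.round(1))
a=ft["color"].copy();b=fs["color"].copy()
def draw(segs,p,col):
    for A,B in segs:
        for im,i in((ft,a_),(fs,b_)):
            q=w2px(im,pose(p,[A,B])); o,k=(O[0] if i is a_ else O[1])
            q=((q-o)*k+k/2).astype(int); cv2.line(i,tuple(map(int,q[0])),tuple(map(int,q[1])),col,1,cv2.LINE_AA)
O=[(np.array([160,180]),2.7),(np.array([200,150]),2)]
a_=cv2.resize(a[180:290,160:456],None,fx=2.7,fy=2.7); b_=cv2.resize(b[150:330,200:500],None,fx=2,fy=2)
def rect(x,y,z,yo=0): P=[(x,y+yo,z),(-x,y+yo,z),(-x,-y+yo,z),(x,-y+yo,z)];return list(zip(P,P[1:]+P[:1]))
draw(rect(.06,.004,.16)+rect(.04,.007,.085,-.043)+rect(.06,.004,.01),c,(0,255,255))
draw(rect(.083,.068,.055)+rect(.099,.03,0),e,(0,255,255))
for sx in(1,-1):
    for sy in(1,-1):
        draw([((sx*.048-.018,sy*.04,.102),(sx*.048+.018,sy*.04,.102))],e,(255,255,255))
w=max(a_.shape[1],b_.shape[1]);pd=lambda i:cv2.copyMakeBorder(i,0,0,0,w-i.shape[1],0)
m=np.vstack([pd(a_),pd(b_)])[:600];print(m.shape);cv2.imwrite("pics/fit.png",m[:, :800])
E
python3 fit.py
```

```text
[[0.5726 0.1834 0.16  ]
 [0.5723 0.1732 0.16  ]
 [0.453  0.1963 0.16  ]
 [0.4528 0.187  0.16  ]]
cover [ 0.512   0.1853 -0.1144] [ 0.5  0.3 -0.7  0.6  0.1  0.1 -0.6  0.5 -0.5 -0.8 -0.2 -1.1]
handle bar [[0.50705881 0.14259857 0.085     ]]
[[ 0.5538 -0.1786  0.055 ]
 [ 0.5923 -0.3083  0.055 ]
 [ 0.3998 -0.2219  0.055 ]]
encl [ 0.4948 -0.2656  0.272 ] [-0.4 -1.2  0.2 -0.3  0.3  1.5]
(600, 799, 3)
```

View pics/fit.png

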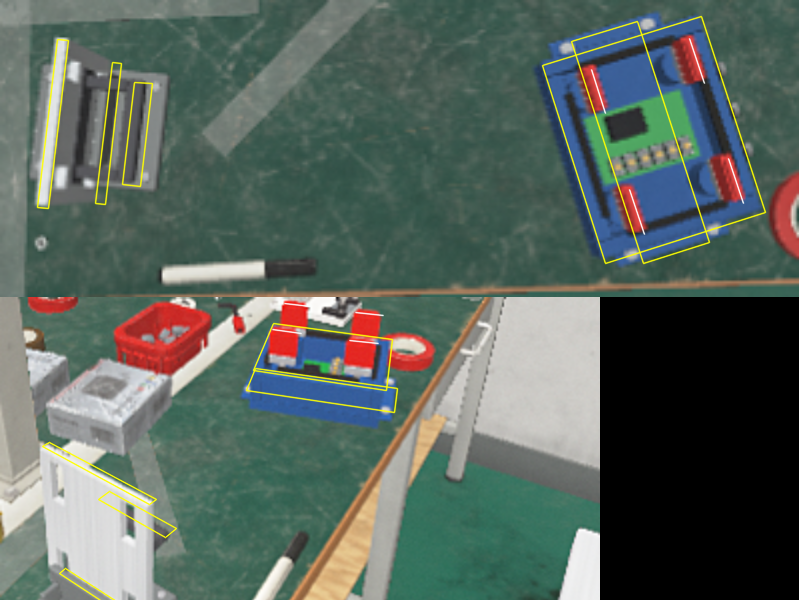

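```bash
cat >> h.py <<'E'
def rows(cur,psi,tgt,psit,grip,maxs=.055,maxt=.17):
    cur,tgt=np.array(cur,float),np.array(tgt,float); n=int(max(1,np.ceil(np.linalg.norm(tgt-cur)/maxs),np.ceil(abs(psit-psi)/maxt)))
    out=[]
    for i in range(n):
        want=cur+(tgt-cur)/(n-i); d=want-cur; c,s=np.cos(psi),np.sin(psi)
        v=np.round(100*np.array([c*d[0]+s*d[1], s*d[0]-c*d[1], -d[2]]),1); tw=round(-(psit-psi)/(n-i),2)
        out+=[grip,*v.tolist(),tw]
        cur=cur+np.array([c*v[0]+s*v[1], s*v[0]-c*v[1], -v[2]])/100; psi-=tw
    return out,cur,psi
def path(wps,grip):
    o=ctrl.get_obs(); p,a=np.array(o["position"]),o["ee_rot"][2]; L=[]
    for t,ps in wps:
        r,p,a=rows(p,a,t,ps,grip); L+=r
    print(len(L)//5,L,p.round(4),round(a,3))
E
cat > wing.py <<'E'
from h import *
from scipy.optimize import least_squares
from fit import pose
def hullc(f,p,zt=0,L0=None):
    P=[]
    for sx,sy in((-1,1),(1,1),(1,-1),(-1,-1)):
        B=[(sx*.048+a*.018,sy*.04+b*.005,z) for a in(1,-1) for b in(1,-1) for z in(.070,.102)]
        B+=[(sx*.048+a*.018,sy*.04+b*.002,.108) for a in(1,-1) for b in(1,-1)]
        q=w2px(f,pose(p,B)).astype(np.float32); m=cv2.moments(cv2.convexHull(q)); P.append((m['m10']/m['m00'],m['m01']/m['m00']))
    return np.array(P)
def comps(f):
    h=cv2.cvtColor(f["color"],cv2.COLOR_BGR2HSV); m=(((h[...,0]<8)|(h[...,0]>172))&(h[...,1]>130)&(h[...,2]>80)).astype(np.uint8)
    return cv2.connectedComponentsWithStats(m)
if __name__=="__main__":
    f=viewer.grab_frame("top"); n,l,s,c=comps(f)
    x0=[.4948,-.2656,.272]; q=hullc(f,x0); M=[]
    for k in q:
        i=1+np.argmin(np.linalg.norm(c[1:]-k,axis=1)); M.append(c[i]); print(k.round(1),c[i].round(1),s[i])
    M=np.array(M); r=least_squares(lambda p:(hullc(f,p)-M).ravel(),x0); print(r.x.round(4),r.fun.round(2))
E
sed -i 's/^/ /;1s/.*/from h import */' /dev/null
python3 - <<'E'
s=open('fit.py').read().split("# cover standing")
body="# cover standing"+s[1]
pre=s[0].replace('ft=viewer.grab_frame("top"); fs=viewer.grab_frame("scene")\n','')
open('fit.py','w').write(pre)
E
python3 wing.py; python3 -c "
from h import *
path([((.45,-.3,.24),.8),((.5065,.1376,.16),1.457)],1.0)"
```

```text
[394.2 258.1] [393.2 257.1] [388 249  12  17 114]
[380.  213.9] [378.9 212.2] [374 204  11  18 113]
[415.8 202.9] [415.  201.5] [409 193  13  18 129]
[430.2 246.7] [429.  245.1] [423 237  13  18 136]
[ 0.4979 -0.2635  0.272 ] [-0.08 -0.47  0.    0.23 -0.32 -0.12  0.15  0.06]
16 [1.0, 4.7, -2.8, -0.0, np.float64(-0.07), 1.0, 4.8, -2.4, -0.0, np.float64(-0.07), 1.0, 5.0, -2.1, -0.0, np.float64(-0.07), 1.0, 5.2, -1.7, -0.0, np.float64(-0.06), 1.0, 5.2, -1.4, -0.1, np.float64(-0.07), 1.0, 5.3, -1.1, -0.0, np.float64(-0.06), 1.0, 5.4, -0.7, -0.1, np.float64(-0.07), 1.0, 3.9, -2.9, 0.9, np.float64(-0.07), 1.0, 4.1, -2.6, 0.9, np.float64(-0.07), 1.0, 4.3, -2.4, 0.9, np.float64(-0.07), 1.0, 4.5, -2.0, 0.9, np.float64(-0.07), 1.0, 4.6, -1.7, 0.9, np.float64(-0.07), 1.0, 4.7, -1.4, 0.9, np.float64(-0.08), 1.0, 4.8, -1.0, 0.9, np.float64(-0.07), 1.0, 4.9, -0.7, 0.9, np.float64(-0.08), 1.0, 4.9, -0.3, 0.8, np.float64(-0.07)] [0.5067 0.1372 0.1603] 1.454sed: couldn't edit /dev/null: not a regular file
```

move_arm(plan=[1, 4.7, -2.8, 0, -0.07, 1, 4.8, -2.4, 0, -0.07, 1, 5.0, -2.1, 0, -0.07, 1, 5.2, -1.7, 0, -0.06, 1, 5.2, -1.4, 0, -0.07, 1, 5.3, -1.1, 0, -0.06, 1, 5.4, -0.7, 0, -0.07, 1, 3.9, -2.9, 0.5, -0.07, 1, 4.1, -2.6, 0.5, -0.07])

```text
clock: 1.38
position: [0.4632, -0.2027, 0.2286]
ee_rot: [3.141, -0.0, 0.946]
ft_force: [0.6, 0.3, 0.8]
gripper_width: 0.0883
grip_force: 0.0
```

```bash
python3 -c "
from h import *
st();path([((.5065,.1376,.16),1.457)],1.0)"
```

```text
{'clock': 1.375, 'position': [0.463, -0.203, 0.229], 'ee_rot': [3.141, -0.0, 0.946], 'joint_pos': [0.529, 0.561, -0.325, 1.928, 0.269, 0.694, -0.582], 'ft_force': [0.621, 0.336, 0.751], 'gripper_width': 0.088, 'grip_force': 0.0}
7 [1.0, 4.3, -2.3, 1.0, np.float64(-0.07), 1.0, 4.5, -2.0, 1.0, np.float64(-0.07), 1.0, 4.6, -1.7, 1.0, np.float64(-0.07), 1.0, 4.7, -1.4, 1.0, np.float64(-0.08), 1.0, 4.8, -1.0, 1.0, np.float64(-0.07), 1.0, 4.8, -0.7, 0.9, np.float64(-0.08), 1.0, 4.9, -0.4, 1.0, np.float64(-0.07)] [0.506  0.1374 0.1596] 1.456
```

move_arm(plan=[1, 4.3, -2.3, 1, -0.07, 1, 4.5, -2.0, 1, -0.07, 1, 4.6, -1.7, 1, -0.07, 1, 4.7, -1.4, 1, -0.08, 1, 4.8, -1.0, 1, -0.07, 1, 4.2, -0.7, 1, -0.08, 1, 3.5, -0.3, 0.5, -0.07, 1, 0, 0, 0, 0])

```text
clock: 2.38
position: [0.5032, 0.1198, 0.1635]
ee_rot: [3.142, -0.003, 1.46]
ft_force: [-0.4, -0.7, -0.4]
gripper_width: 0.0884
grip_force: 0.0
```

```bash
python3 -c "
from h import *
st();path([((.5065,.1376,.15),1.457)],1.0)
t=viewer.grab_frame('top');s=viewer.grab_frame('scene')['color']
a=cv2.resize(t['color'][180:280,160:280],None,fx=3.3,fy=3.3,interpolation=2);b=cv2.resize(s[200:350,180:300],None,fx=3.3,fy=3.3,interpolation=2)
a=cv2.copyMakeBorder(a,0,b.shape[0]-a.shape[0],0,0,0)
cv2.imwrite('pics/pre.png',np.hstack([a,b]))"
```

```text
{'clock': 2.375, 'position': [0.503, 0.12, 0.164], 'ee_rot': [3.142, -0.003, 1.46], 'joint_pos': [-0.101, 0.68, -0.358, 1.958, 0.414, 0.573, -0.849], 'ft_force': [-0.361, -0.718, -0.4], 'gripper_width': 0.088, 'grip_force': 0.0}
1 [1.0, 1.8, 0.1, 1.4, np.float64(0.0)] [0.5062 0.1376 0.1495] 1.46
```

View pics/pre.png

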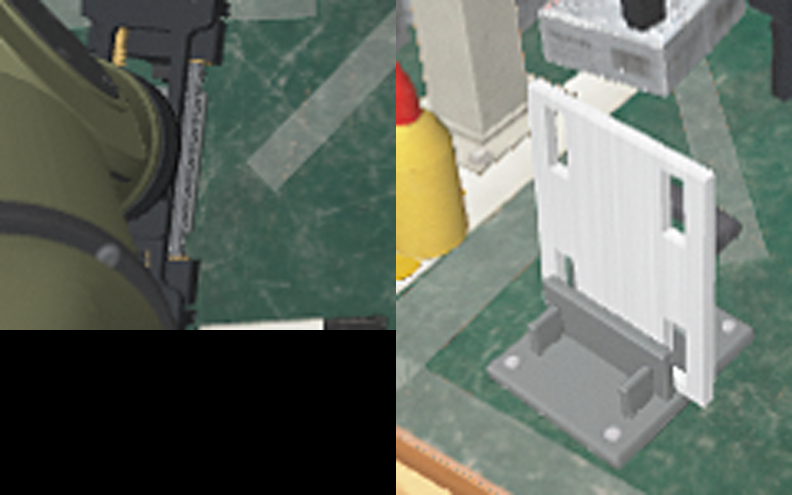

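The scene crop shows the cover untouched; the arm hides the top view. Descending astride the handle.

move_arm(plan=[1, 1.6, 0.3, 2, 0, 1, 0.2, 0, 2, 0, 1, 0, 0, 1.5, 0, 1, 0, 0, 1.3, 0, 1, 0, 0, 1.3, 0, 1, 0, 0, 1.3, 0, 1, 0, 0, 0, 0])

```text
clock: 3.35
position: [0.5077, 0.1332, 0.0688]
ee_rot: [-3.14, 0.001, 1.454]
ft_force: [-0.0, -0.5, 0.6]
gripper_width: 0.088
grip_force: 0.0
```

```bash
python3 -c "
from h import *
st();path([((.5065,.1376,.066),1.457)],1.0)"
```

```text
{'clock': 3.35, 'position': [0.508, 0.133, 0.069], 'ee_rot': [-3.14, 0.001, 1.454], 'joint_pos': [-0.204, 0.844, -0.234, 1.988, 0.503, 0.368, -0.953], 'ft_force': [-0.013, -0.538, 0.593], 'gripper_width': 0.088, 'grip_force': 0.0}
1 [1.0, 0.4, -0.2, 0.3, np.float64(-0.0)] [0.5062 0.1374 0.0658] 1.454
```

move_arm(plan=[1, 0.5, 0, 0.3, 0, 1, 0, 0, 0, 0, 0.8, 0, 0, 0, 0, 0.8, 0, 0, 0, 0, 0.6, 0, 0, 0, 0, 0.6, 0, 0, 0, 0])

```text
clock: 4.1
position: [0.5083, 0.1383, 0.0667]
ee_rot: [-3.141, 0.0, 1.454]
ft_force: [-3.7, 0.2, 2.1]
gripper_width: 0.0785
grip_force: 30.0
```

move_arm(plan=[0.6, 0, 0, -1, 0, 0.6, 0, 0, -1, 0, 0.6, 0, 0, -1, 0, 0.6, 0, 0, -1, 0, 0.6, 0, 0, -1.5, 0, 0.6, 0, 0, -1.5, 0, 0.6, 0, 0, -1.5, 0, 0.6, 0, 0, -1.5, 0, 0.6, 0, 0, 0, 0])

```text
clock: 5.22
position: [0.5097, 0.1388, 0.1681]
ee_rot: [3.139, -0.001, 1.454]
ft_force: [1.3, 0.2, -5.2]
gripper_width: 0.0792
grip_force: 30.0
```

```bash
python3 -c "
from h import *
st()
s=viewer.grab_frame('scene')['color']
cv2.imwrite('pics/lift.png',cv2.resize(s[120:350,160:460],None,fx=2,fy=2,interpolation=2))"
```

```text
{'clock': 5.225, 'position': [0.51, 0.139, 0.168], 'ee_rot': [3.139, -0.001, 1.454], 'joint_pos': [-0.133, 0.683, -0.361, 1.924, 0.405, 0.602, -0.873], 'ft_force': [1.327, 0.167, -5.171], 'gripper_width': 0.079, 'grip_force': 29.998}
```

View pics/lift.png

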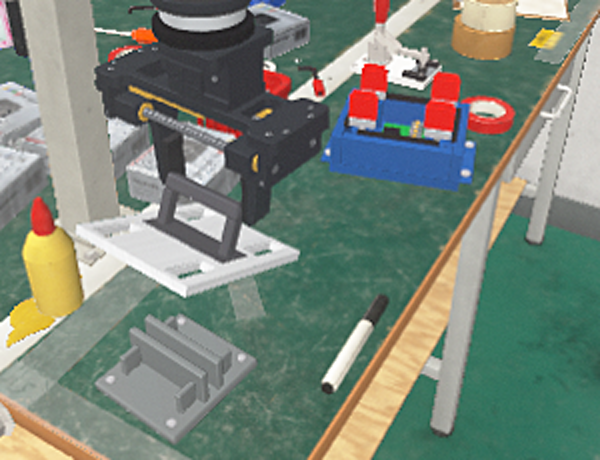

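The cover has swung under the handle and hangs nearly flat, handle up. I'll carry it to the free bench and lower it.

```bash
python3 -c "
from h import *
path([((.49,-.02,.17),1.454),((.49,-.02,.05),1.454)],.6)"
```

```text
6 [0.6, -5.3, -0.0, -0.1, np.float64(-0.0), 0.6, -5.3, -0.0, -0.1, np.float64(-0.0), 0.6, -5.4, -0.1, -0.1, np.float64(-0.0), 0.6, 0.0, 0.0, 4.0, np.float64(-0.0), 0.6, 0.0, 0.0, 4.0, np.float64(-0.0), 0.6, 0.0, 0.0, 4.0, np.float64(-0.0)] [ 0.4895 -0.0203  0.0503] 1.454
```

move_arm(plan=[0.6, -4, 0, 0, 0, 0.6, -4, 0, 0, 0, 0.6, -4, 0, 0, 0, 0.6, -4, 0, 0, 0, 0.6, 0, 0, 4, 0, 0.6, 0, 0, 3.5, 0, 0.6, 0, 0, 2.5, 0, 0.6, 0, 0, 1, 0, 0.6, 0, 0, 1, 0, 0.6, 0, 0, 0, 0])

```text
clock: 6.52
position: [0.4911, -0.0188, 0.0466]
ee_rot: [3.14, -0.002, 1.456]
ft_force: [-0.1, 2.5, -1.3]
gripper_width: 0.079
grip_force: 30.0
```

```bash
python3 -c "
from h import *
st()
s=viewer.grab_frame('scene')['color']
cv2.imwrite('pics/low.png',cv2.resize(s[120:350,160:460],None,fx=2,fy=2,interpolation=2))"
```

```text
{'clock': 6.525, 'position': [0.491, -0.019, 0.047], 'ee_rot': [3.14, -0.002, 1.456], 'joint_pos': [0.05, 0.866, -0.17, 2.096, 0.608, 0.225, -0.772], 'ft_force': [-0.106, 2.539, -1.285], 'gripper_width': 0.079, 'grip_force': 30.002}
```

View pics/low.png

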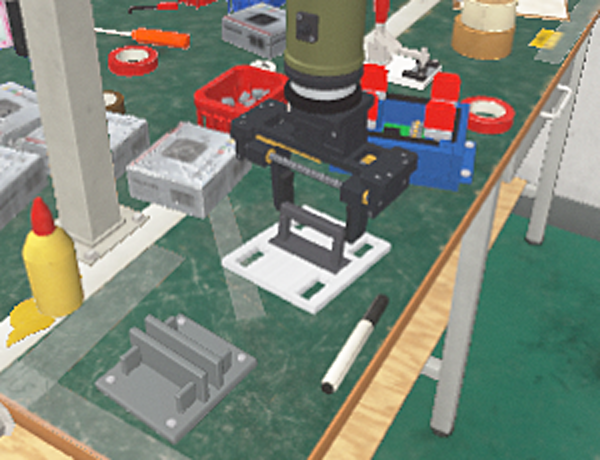

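The cover hangs slightly tilted with one edge down; pressing it flat gently.

move_arm(plan=[0.6, 0, 0, 0.5, 0, 0.6, 0, 0, 0.5, 0, 0.6, 0, 0, 0.4, 0, 0.6, 0, 0, 0.2, 0, 0.6, 0, 0, 0, 0])

```text
clock: 7.2
position: [0.4908, -0.0214, 0.0343]
ee_rot: [3.137, 0.002, 1.454]
ft_force: [-5.0, 2.5, 40.8]
gripper_width: 0.0787
grip_force: 30.0
```

move_arm(plan=[0.6, 0, 0, -0.4, 0, 1, 0, 0, 0, 0, 1, 0, 0, 0, 0, 1, 0, 0, 0, 0, 1, 0, 0, -3, 0, 1, 0, 0, -4, 0, 1, 0, 0, -4, 0])

```text
clock: 8.07
position: [0.4897, -0.0207, 0.1454]
ee_rot: [-3.14, 0.0, 1.454]
ft_force: [1.0, -0.2, 0.2]
gripper_width: 0.0882
grip_force: 0.0
```

```bash
python3 -c "
from h import *
st()
for n in ('scene','top'):
  s=viewer.grab_frame(n);cv2.imwrite('pics/rel_%s.png'%n,s['color'])
a=cv2.imread('pics/rel_scene.png')[150:330,220:400];b=cv2.imread('pics/rel_top.png')[160:300,230:350]
r=lambda i:cv2.resize(i,(390,int(390*i.shape[0]/i.shape[1])),interpolation=2)
a,b=r(a),r(b);h=max(a.shape[0],b.shape[0]);p=lambda i:cv2.copyMakeBorder(i,0,h-i.shape[0],0,0,0)
print(h);cv2.imwrite('pics/rel.png',np.hstack([p(a),p(b)]))"
```

```text
{'clock': 8.075, 'position': [0.49, -0.021, 0.145], 'ee_rot': [-3.14, 0.0, 1.454], 'joint_pos': [0.176, 0.689, -0.366, 2.047, 0.502, 0.493, -0.68], 'ft_force': [1.015, -0.151, 0.228], 'gripper_width': 0.088, 'grip_force': 0.0}
455
```

View pics/rel.png

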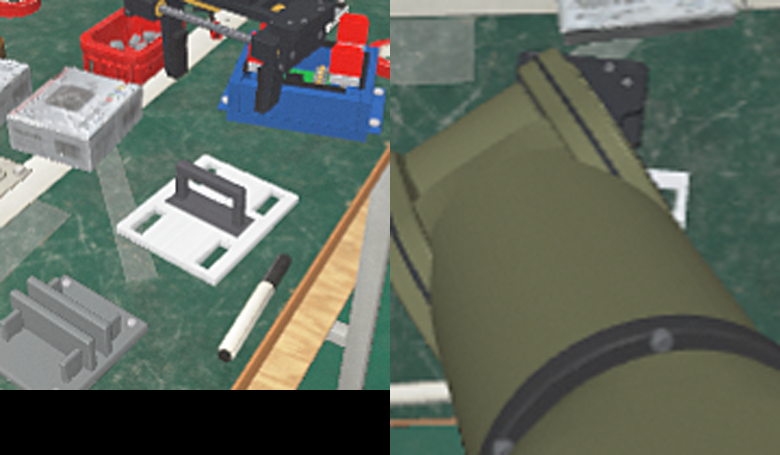

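The cover lies flat, handle up; in the crop its corners are at left (118,226), front (213,276), right (298,194) and back (207,153). Fitting its pose.

```bash
python3 -c "
from h import *
from fit import pose
from scipy.optimize import least_squares
f=viewer.grab_frame('scene')
q=np.array([(118,226),(213,276),(298,194),(207,153)])/2.1667+[220,150]
L=[(.06,.075,.008),(-.06,.075,.008),(-.06,-.075,.008),(.06,-.075,.008)]
r=least_squares(lambda p:(w2px(f,pose(p,L))-q).ravel(),[.49,-.02,-.114]);print(r.x.round(4),r.fun.round(1))
c=f['color'];g=cv2.cvtColor(c,cv2.COLOR_BGR2HSV)
m=((g[...,1]<25)&(g[...,2]>190)).astype(np.uint8);n,l,s,ce=cv2.connectedComponentsWithStats(m)
i=l[int(q[:,1].mean())+8,int(q[:,0].mean())-18];print(i,s[i])
pt=np.argwhere(l==i)[:,::-1]
for d in((-1,0),(0,1),(1,0),(0,-1)):print(pt[np.argmax(pt@np.array(d))],end=' ')
print(q.round(1))
path([((r.x[0],r.x[1],.14),r.x[2]+np.pi)],1.)
"
```

```text
[ 0.4895 -0.0115 -0.1206] [-1.  -1.2  0.8  0.6  0.5  0.4 -0.5 -0.2]
276 [ 274  222   84   60 1670]
[274 253] [318 281] [357 241] [313 222] [[274.5 254.3]
 [318.3 277.4]
 [357.5 239.5]
 [315.5 220.6]]
10 [1.0, 0.1, -0.0, 0.1, np.float64(-0.16), 1.0, 0.1, -0.0, 0.1, np.float64(-0.16), 1.0, 0.1, -0.0, 0.0, np.float64(-0.16), 1.0, 0.1, 0.0, 0.1, np.float64(-0.16), 1.0, 0.1, 0.0, 0.0, np.float64(-0.15), 1.0, 0.1, 0.0, 0.1, np.float64(-0.16), 1.0, 0.1, 0.1, 0.0, np.float64(-0.15), 1.0, 0.0, 0.1, 0.1, np.float64(-0.16), 1.0, 0.1, 0.1, 0.0, np.float64(-0.15), 1.0, 0.0, 0.0, 0.1, np.float64(-0.16)] [ 0.4896 -0.0116  0.14  ] 3.023
```

move_arm(plan=[1, 0.1, 0, 0.5, -0.16, 1, 0.1, 0, 0.5, -0.16, 1, 0.1, 0, 0.5, -0.16, 1, 0.1, 0, 0, -0.16, 1, 0.1, 0, 0, -0.15, 1, 0.1, 0, 0, -0.16, 1, 0.1, 0.1, 0, -0.15, 1, 0, 0.1, 0, -0.16, 1, 0, 0.1, 0, -0.15, 1, 0, 0, 0, -0.16])

```text
clock: 9.48
position: [0.4885, -0.0118, 0.1281]
ee_rot: [-3.141, -0.003, 3.029]
ft_force: [0.4, -0.0, 0.1]
gripper_width: 0.0881
grip_force: 0.0
```

```bash
python3 -c "
from h import *
st()
path([((.4915,-.0115,.028),3.025)],1.)
"
```

```text
{'clock': 9.475, 'position': [0.489, -0.012, 0.128], 'ee_rot': [-3.141, -0.003, 3.029], 'joint_pos': [0.386, 0.806, -0.763, 2.05, 0.923, 0.674, 0.456], 'ft_force': [0.37, -0.046, 0.064], 'gripper_width': 0.088, 'grip_force': 0.0}
2 [1.0, -0.1, 0.0, 5.0, np.float64(0.0), 1.0, -0.2, 0.1, 5.0, np.float64(0.0)] [ 0.4916 -0.0111  0.0281] 3.029
```

move_arm(plan=[1, -0.2, 0, 4, 0, 1, -0.1, 0, 3, 0, 1, 0, 0, 2.3, 0, 1, 0, 0, 0.8, 0, 0.4, 0, 0, 0, 0, 0, 0, 0, 0, 0, 0, 0, 0, 0, 0, 0, 0, 0, 0, 0, 0, 0, 0, 0, 0, 0, 0, 0, 0, 0])

```text
clock: 10.72
position: [0.4925, -0.0122, 0.0288]
ee_rot: [-3.142, 0.0, 3.024]
ft_force: [-0.3, 0.3, -0.5]
gripper_width: 0.0303
grip_force: 0.0
```

move_arm(plan=[0, 0, 0, 0, 0, 0, 0, 0, 0, 0, 0, 0, 0, 0, 0, 0, 0, 0, 0, 0, 0, 0, 0, -3, 0, 0, 0, 0, -4, 0, 0, 0, 0, -4, 0, 0, 0, 0, -4, 0, 0, 0, 0, 0, 0])

```text
clock: 11.85
position: [0.4934, -0.0127, 0.1803]
ee_rot: [-3.141, 0.004, 3.022]
ft_force: [-0.2, 0.1, -5.6]
gripper_width: 0.0115
grip_force: 30.0
```

```bash
python3 -c "
from h import *
st()
path([((.498,-.2635,.178),1.846)],0)
f=viewer.grab_frame('scene');cv2.imwrite('pics/up_s.png',f['color'])
"
```

```text
{'clock': 11.85, 'position': [0.493, -0.013, 0.18], 'ee_rot': [-3.141, 0.004, 3.022], 'joint_pos': [0.432, 0.729, -0.833, 2.0, 0.791, 0.768, 0.57], 'ft_force': [-0.177, 0.059, -5.629], 'gripper_width': 0.011, 'grip_force': 30.0}
7 [0, -0.5, -3.5, 0.0, np.float64(0.17), 0, -1.1, -3.4, 0.0, np.float64(0.17), 0, -1.6, -3.2, 0.0, np.float64(0.17), 0, -2.2, -2.9, 0.1, np.float64(0.17), 0, -2.6, -2.5, 0.0, np.float64(0.17), 0, -3.0, -1.9, 0.1, np.float64(0.16), 0, -3.3, -1.5, 0.0, np.float64(0.17)] [ 0.498  -0.2638  0.1783] 1.842
```

move_arm(plan=[0, -0.5, -3.5, 0, 0.17, 0, -1.1, -3.4, 0, 0.17, 0, -1.6, -3.2, 0, 0.17, 0, -2.2, -2.9, 0, 0.17, 0, -2.6, -2.5, 0, 0.17, 0, -3.0, -1.9, 0, 0.16, 0, -3.3, -1.5, 0, 0.17, 0, 0, 0, 0, 0])

```text
clock: 12.9
position: [0.4945, -0.2676, 0.1759]
ee_rot: [-3.135, 0.001, 1.836]
ft_force: [-0.4, -0.7, -4.8]
gripper_width: 0.0114
grip_force: 30.0
```

```bash
python3 -c "
from h import *
st()
path([((.498,-.2635,.16),1.843)],0)
fs=viewer.grab_frame('scene');ft=viewer.grab_frame('top')
cv2.imwrite('pics/ov_s.png',fs['color']);cv2.imwrite('pics/ov_t.png',ft['color'])
a=cv2.resize(fs['color'][100:250,270:430],(400,375),interpolation=2);b=cv2.resize(ft['color'][160:310,330:490],(400,375),interpolation=2)
cv2.imwrite('pics/ov.png',np.hstack([a,b]))
"
```

```text
{'clock': 12.9, 'position': [0.494, -0.268, 0.176], 'ee_rot': [-3.135, 0.001, 1.836], 'joint_pos': [0.731, 0.739, -0.548, 1.805, 0.543, 0.758, 0.158], 'ft_force': [-0.355, -0.716, -4.768], 'gripper_width': 0.011, 'grip_force': 30.0}
1 [0, 0.3, 0.4, 1.6, np.float64(-0.01)] [ 0.4976 -0.2637  0.1599] 1.846
```

View pics/ov.png

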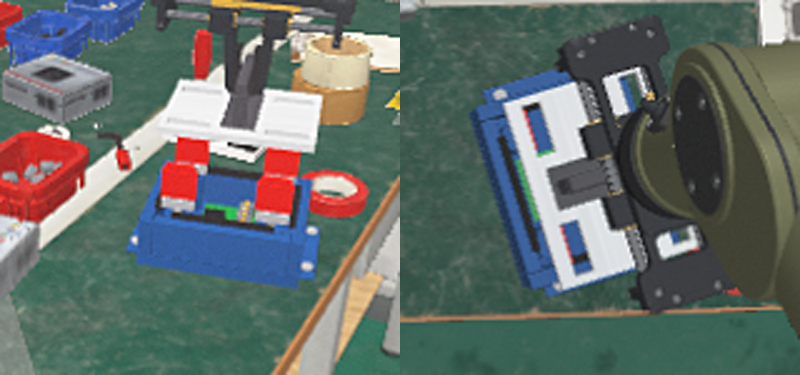

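The cover hangs centrally over the enclosure. In the top crop its left slots are at about (540,128) and (577,246). I'll measure them by code.

```bash
cat > slots.py <<'E'
from h import *
from fit import pose
from scipy.optimize import least_squares
def slots(z,p0,tol=6):
    f=viewer.grab_frame("top"); c=cv2.resize(f["color"],None,fx=4,fy=4,interpolation=cv2.INTER_LINEAR)
    h=cv2.cvtColor(c,cv2.COLOR_BGR2HSV); white=((h[...,1]<60)&(h[...,2]>140)).astype(np.uint8)
    n,l,s,ce=cv2.connectedComponentsWithStats(1-white,connectivity=4)
    Ls=[(.048,.04,z),(-.048,.04,z)]; q=w2px(f,pose(p0,Ls)); M=[]
    for k in q:
        ok=[i for i in range(1,n) if 300<s[i,4]<6000]; i=min(ok,key=lambda i:np.linalg.norm((ce[i]-1.5)/4-k)); M.append((ce[i]-1.5)/4); print(k.round(1),M[-1].round(1),s[i][2:])
    M=np.array(M); r=least_squares(lambda p:(w2px(f,pose(p,Ls))-M).ravel(),p0); print("slots pose",r.x.round(4),r.fun.round(2)); return r.x
if __name__=="__main__":
    o=ctrl.get_obs(); x,y,zz=o["position"]; print("tcp",x,y,zz,o["ee_rot"]); slots(zz+.019-.047+.004,[x,y,o["ee_rot"][2]-np.pi/2])
E
python3 slots.py; python3 - <<'E'
from h import *
f=cv2.imread('pics/ov_s.png');h=cv2.cvtColor(f,cv2.COLOR_BGR2HSV);m=((h[...,1]<40)&(h[...,2]>185)).astype(np.uint8)
n,l,s,c=cv2.connectedComponentsWithStats(m)
i=l[100+120//2+0,270+80]; i=i or l[150,345]; print(s[i])
fr=viewer.grab_frame('scene');from fit import pose
print(w2px(fr,pose([.4945,-.2676,.265],[(a,b,.156) for a,b in((.075,.06),(-.075,.06),(-.075,-.06),(.075,-.06))])).round(1))
pt=np.argwhere(l==i)[:,::-1]
for d in((-1,0),(-1,2),(1,1),(1,-1),(-1,-2)):print(pt[np.argmax(pt@np.array(d))],end=' ')
E
```

```text
tcp 0.49570767623860645 -0.2629385662203982 0.17663111812756407 [-3.13778300e+00 -2.34408555e-03  1.84408592e+00]
[384.1 210.8] [383.8 210.9] [  50   86 2367]
[399.4 258.3] [399.1 258.3] [  51   87 2455]
slots pose [ 0.4957 -0.2624  0.2739] [ 0.    0.01 -0.   -0.01]
[ 319  126   80   42 1475]
[[332.2 148.9]
 [395.2 157. ]
 [398.2 137.2]
 [341.5 130.4]]
[319 156] [323 167] [395 160] [398 138] [342 132]
```

```bash
python3 - <<'E'
from h import *
from wing import *
f=viewer.grab_frame('scene'); f['color']=cv2.imread('pics/scene0.png')
n,l,s,c=comps(f); e=[.498,-.2635,.272]
q=hullc(f,e)
for k in q:
    i=1+np.argmin(np.linalg.norm(c[1:]-k,axis=1)); print(k.round(1),c[i].round(1),s[i])
P=pose(e,[(sx*.048+a*.018,sy*.04+b*.005,z) for sx,sy in((-1,1),(1,1),(1,-1),(-1,-1)) for a in(1,-1) for b in(1,-1) for z in(.07,.102)])
u=w2px(f,P).reshape(4,-1,2); print(np.c_[u.min(1),u.max(1)].round(1))
path([((.498,-.2635,.13),1.843)],0)
E
```

```text
[379.3 176.8] [381.1 170.6] [372 156  19  30 393]
[341.2 171.6] [343.8 165.8] [334 152  20  28 359]
[346.5 157.9] [343.8 165.8] [334 152  20  28 359]
[382.1 162.5] [381.1 170.6] [372 156  19  30 393]
[[371.  170.1 387.4 185.2]
 [333.4 165.  348.9 179.9]
 [339.2 151.8 353.7 165.7]
 [374.4 156.3 389.7 170.4]]
1 [0, -0.2, 0.0, 4.8, np.float64(0.0)] [ 0.4976 -0.2635  0.1299] 1.847
```

move_arm(plan=[0, -0.1, 0.1, 2, 0, 0, 0, 0, 1.2, 0, 0, 0, 0, 0, 0])

```text
clock: 13.52
position: [0.4979, -0.2631, 0.1457]
ee_rot: [-3.139, -0.002, 1.845]
ft_force: [0.7, 0.1, -4.7]
gripper_width: 0.0111
grip_force: 30.0
```

```bash
python3 slots.py
```

```text
tcp 0.49786472326355247 -0.2630990860893344 0.1457433607717351 [-3.13948056e+00 -1.62993928e-03  1.84504943e+00]
[381.5 211.1] [381.3 211.2] [  49   83 2153]
[396.3 256.8] [396.1 256.8] [  50   83 2196]
slots pose [ 0.4979 -0.2627  0.2751] [-0.01 -0.02  0.01  0.02]
```

move_arm(plan=[0, 0, -0.1, 0.9, 0, 0, 0, 0, 0.5, 0, 0, 0, 0, 0.4, 0, 0, 0, 0, 0, 0])

```text
clock: 14.08
position: [0.4975, -0.2641, 0.1284]
ee_rot: [-3.141, -0.0, 1.844]
ft_force: [-0.1, -1.0, -5.4]
gripper_width: 0.0116
grip_force: 30.0
```

move_arm(plan=[0, 0, 0, 0.7, 0, 0, 0, 0, 0.7, 0, 0, 0, 0, 0.7, 0, 0, 0, 0, 0.5, 0, 0, 0, 0, 0, 0])

```text
clock: 14.7
position: [0.4974, -0.2641, 0.1022]
ee_rot: [-3.141, -0.0, 1.844]
ft_force: [-0.1, -0.6, -4.7]
gripper_width: 0.0114
grip_force: 30.0
```

move_arm(plan=[0, 0, 0, 0.5, 0, 0, 0, 0, 0.5, 0, 0, 0, 0, 0.3, 0, 0, 0, 0, 0, 0])

```text
clock: 15.2
position: [0.4976, -0.2641, 0.0895]
ee_rot: [-3.141, -0.0, 1.844]
ft_force: [-0.4, -0.8, -4.9]
gripper_width: 0.0114
grip_force: 30.0
```

move_arm(plan=[0, 0, 0, 0.2, 0, 0, 0, 0, 0, 0, 0.4, 0, 0, 0, 0, 0.4, 0, 0, 0, 0, 0.4, 0, 0, 0, 0, 0.4, 0, 0, 0, 0, 0.4, 0, 0, -2, 0, 0.4, 0, 0, -4, 0, 0.4, 0, 0, 0, 0])

```text
clock: 16.32
position: [0.4997, -0.2646, 0.1502]
ee_rot: [3.137, 0.003, 1.844]
ft_force: [-0.1, -0.2, 0.8]
gripper_width: 0.0355
grip_force: 0.0
```

```bash
python3 - <<'E'
from slots import *
o=st()
slots(.064,[.4975,-.264,.272])
e=np.array([.4975,-.264,.272])
W=dict(zip("abcd",pose(e,[(-.048,.04,0),(.048,.04,0),(.048,-.04,0),(-.048,-.04,0)])[:,:2]))
print({k:v.round(4) for k,v in W.items()})
path([((*W['a'],.14),.272+np.pi)],.4)
path([((*W['a'],.14),.272)],.4)
E
```

```text
{'clock': 16.325, 'position': [0.5, -0.265, 0.15], 'ee_rot': [3.137, 0.003, 1.844], 'joint_pos': [0.712, 0.775, -0.527, 1.825, 0.581, 0.694, 0.125], 'ft_force': [-0.128, -0.173, 0.779], 'gripper_width': 0.036, 'grip_force': 0.0}
[377.5 213.6] [378.5 213. ] [  51   79 2315]
[391.2 256.4] [392.3 256.3] [  53   78 2342]
slots pose [ 0.4982 -0.2662  0.2703] [ 0.07  0.24 -0.07 -0.24]
{'a': array([ 0.4405, -0.2384]), 'b': array([ 0.533 , -0.2126]), 'c': array([ 0.5545, -0.2896]), 'd': array([ 0.462 , -0.3154])}
10 [0.4, 0.4, -0.5, 0.1, np.float64(-0.16), 0.4, 0.5, -0.4, 0.1, np.float64(-0.16), 0.4, 0.5, -0.3, 0.1, np.float64(-0.16), 0.4, 0.6, -0.2, 0.1, np.float64(-0.16), 0.4, 0.6, -0.2, 0.1, np.float64(-0.16), 0.4, 0.6, -0.0, 0.1, np.float64(-0.15), 0.4, 0.7, 0.0, 0.1, np.float64(-0.16), 0.4, 0.6, 0.2, 0.1, np.float64(-0.15), 0.4, 0.6, 0.2, 0.0, np.float64(-0.16), 0.4, 0.6, 0.3, 0.1, np.float64(-0.15)] [ 0.4404 -0.2388  0.1397] 3.413
10 [0.4, 0.4, -0.5, 0.1, np.float64(0.16), 0.4, 0.3, -0.5, 0.1, np.float64(0.16), 0.4, 0.2, -0.6, 0.1, np.float64(0.16), 0.4, 0.1, -0.6, 0.1, np.float64(0.16), 0.4, 0.0, -0.6, 0.1, np.float64(0.16), 0.4, -0.0, -0.7, 0.1, np.float64(0.15), 0.4, -0.2, -0.6, 0.1, np.float64(0.16), 0.4, -0.2, -0.6, 0.1, np.float64(0.15), 0.4, -0.3, -0.6, 0.0, np.float64(0.16), 0.4, -0.5, -0.5, 0.1, np.float64(0.15)] [ 0.4402 -0.2382  0.1397] 0.273
```

Cover released on the gasket. Next, wing a at tool yaw 3.41.

move_arm(plan=[0.35, 0.4, -0.5, 0.1, -0.16, 0.35, 0.5, -0.4, 0.1, -0.16, 0.35, 0.5, -0.3, 0.1, -0.16, 0.35, 0.6, -0.2, 0.1, -0.16, 0.35, 0.6, -0.2, 0.1, -0.16, 0.35, 0.6, 0, 0.1, -0.15, 0.35, 0.7, 0, 0.1, -0.16, 0.35, 0.6, 0.2, 0.1, -0.15, 0.35, 0.6, 0.2, 0, -0.16, 0.35, 0.6, 0.3, 0.1, -0.15])

```text
clock: 17.62
position: [0.4388, -0.2382, 0.1376]
ee_rot: [3.14, -0.001, -2.864]
ft_force: [-0.6, 0.7, 0.1]
gripper_width: 0.0312
grip_force: 0.0
```

```bash
cat > go.py <<'E'
from h import *
from fit import pose
import sys
e=np.array([.4975,-.264,.272]); W=dict(zip("abcd",pose(e,[(-.048,.04,0),(.048,.04,0),(.048,-.04,0),(-.048,-.04,0)])[:,:2]))
st(); w,z,a=sys.argv[1],float(sys.argv[2]),float(sys.argv[3]); path([((*W[w],z),a)],.35)
E
python3 go.py a .135 3.413
```

```text
{'clock': 17.625, 'position': [0.439, -0.238, 0.138], 'ee_rot': [3.14, -0.001, -2.864], 'joint_pos': [0.928, 0.842, -0.899, 2.011, 0.963, 0.791, 1.287], 'ft_force': [-0.588, 0.702, 0.141], 'gripper_width': 0.031, 'grip_force': 0.0}
37 [0.35, -0.0, -0.0, 0.0, np.float64(-0.17), 0.35, -0.0, -0.0, 0.0, np.float64(-0.17), 0.35, -0.0, -0.0, 0.0, np.float64(-0.17), 0.35, -0.0, -0.0, 0.0, np.float64(-0.17), 0.35, -0.0, -0.0, 0.0, np.float64(-0.17), 0.35, -0.0, -0.0, 0.0, np.float64(-0.17), 0.35, -0.0, -0.0, 0.0, np.float64(-0.17), 0.35, 0.0, -0.0, 0.0, np.float64(-0.17), 0.35, 0.0, -0.0, 0.0, np.float64(-0.17), 0.35, 0.0, -0.0, 0.0, np.float64(-0.17), 0.35, 0.0, -0.0, 0.0, np.float64(-0.17), 0.35, 0.0, -0.0, 0.0, np.float64(-0.17), 0.35, 0.0, -0.0, 0.0, np.float64(-0.17), 0.35, 0.0, -0.0, 0.0, np.float64(-0.17), 0.35, 0.0, -0.0, 0.0, np.float64(-0.17), 0.35, 0.0, -0.0, 0.0, np.float64(-0.17), 0.35, 0.0, -0.0, 0.0, np.float64(-0.17), 0.35, 0.0, 0.0, 0.0, np.float64(-0.17), 0.35, 0.0, 0.0, 0.0, np.float64(-0.17), 0.35, 0.0, 0.0, 0.0, np.float64(-0.17), 0.35, 0.0, 0.0, 0.0, np.float64(-0.17), 0.35, 0.0, 0.0, 0.0, np.float64(-0.17), 0.35, 0.0, 0.0, 0.0, np.float64(-0.17), 0.35, 0.0, 0.0, 0.0, np.float64(-0.17), 0.35, 0.0, 0.0, 0.0, np.float64(-0.17), 0.35, 0.0, 0.0, 0.0, np.float64(-0.17), 0.35, -0.0, 0.0, 0.0, np.float64(-0.17), 0.35, -0.0, 0.0, 0.0, np.float64(-0.17), 0.35, -0.0, 0.0, 0.0, np.float64(-0.17), 0.35, -0.0, 0.0, 0.0, np.float64(-0.17), 0.35, -0.0, 0.0, 0.0, np.float64(-0.17), 0.35, -0.0, 0.0, 0.0, np.float64(-0.17), 0.35, -0.0, 0.0, 0.1, np.float64(-0.17), 0.35, -0.0, 0.0, 0.0, np.float64(-0.17), 0.35, -0.1, 0.0, 0.1, np.float64(-0.17), 0.35, -0.0, 0.0, 0.0, np.float64(-0.16), 0.35, -0.1, -0.0, 0.1, np.float64(-0.17)] [ 0.4407 -0.2383  0.1346] 3.416
```

move_arm(plan=[0.35, -0.1, 0, 2.5, 0, 0.35, 0, 0, 2.5, 0, 0.35, 0, 0, 1, 0, 0, 0, 0, 0, 0, 0, 0, 0, 0, 0, 0, 0, 0, 0, 0, 0, 0, 0, 0, 0])

```text
clock: 18.5
position: [0.4405, -0.2362, 0.0792]
ee_rot: [3.139, 0.001, -2.868]
ft_force: [-0.7, 4.6, -0.8]
gripper_width: 0.01
grip_force: 30.0
```

```bash
sed -i 's/a=np.array(o\["position"\]),o\["ee_rot"\]\[2\]/a=np.array(o["position"]),o["ee_rot"][2]%(2*np.pi)/' h.py; sed -i 's/tw=round(/tw=round(float/;s/float-(psit-psi)\/(n-i),2)/float(-(psit-psi)\/(n-i)),2)/' h.py; python3 -c "
from h import *
st()"
```

```text
{'clock': 18.5, 'position': [0.44, -0.236, 0.079], 'ee_rot': [3.139, 0.001, -2.868], 'joint_pos': [0.871, 0.927, -0.806, 2.042, 1.112, 0.696, 1.157], 'ft_force': [-0.734, 4.583, -0.789], 'gripper_width': 0.01, 'grip_force': 30.0}
```

move_arm(plan=[0, 0, -0.1, 0.1, 0.13, 0, 0, 0, 0.1, 0.13, 0, 0, 0, 0.1, 0.13, 0, 0, 0, 0, 0.13, 0, 0, 0, 0, 0])

```text
clock: 19.12
position: [0.4404, -0.2363, 0.076]
ee_rot: [3.138, -0.001, 2.896]
ft_force: [-1.7, 6.1, -3.3]
gripper_width: 0.0097
grip_force: 30.0
```

move_arm(plan=[0.35, 0, 0, 0, 0, 0.35, 0, 0, 0, 0, 0.35, 0, 0, 0, 0, 0.35, 0, 0, -3, 0, 0.35, 0, 0, -3.2, 0])

```text
clock: 19.75
position: [0.4407, -0.2393, 0.1384]
ee_rot: [-3.141, -0.001, 2.894]
ft_force: [1.0, 0.0, 0.2]
gripper_width: 0.0309
grip_force: 0.0
```

```bash
sed -i 's/-.264,.272/-.2625,.272/' go.py; python3 go.py c .138 3.413
```

```text
{'clock': 19.75, 'position': [0.441, -0.239, 0.138], 'ee_rot': [-3.141, -0.001, 2.894], 'joint_pos': [0.878, 0.807, -0.799, 2.008, 0.896, 0.725, 0.83], 'ft_force': [0.983, 0.009, 0.155], 'gripper_width': 0.031, 'grip_force': 0.0}
4 [0.35, -3.1, -0.5, 0.0, -0.13, 0.35, -3.0, -0.9, 0.0, -0.13, 0.35, -2.8, -1.2, 0.0, -0.13, 0.35, -2.6, -1.6, 0.0, -0.13] [ 0.5544 -0.2881  0.1384] 3.414
```

move_arm(plan=[0.35, -3.1, -0.5, 0, -0.13, 0.35, -3.0, -0.9, 0, -0.13, 0.35, -2.8, -1.2, 0, -0.13, 0.35, -2.6, -1.6, 0, -0.13, 0.35, 0, 0, 0, 0])

```text
clock: 20.38
position: [0.556, -0.2887, 0.1374]
ee_rot: [-3.141, 0.002, -2.872]
ft_force: [-0.5, 0.6, -1.0]
gripper_width: 0.0306
grip_force: 0.0
```

```bash
python3 go.py c .077 3.413
```

```text
{'clock': 20.375, 'position': [0.556, -0.289, 0.137], 'ee_rot': [-3.141, 0.002, -2.872], 'joint_pos': [0.877, 0.978, -0.937, 1.628, 0.901, 1.019, 1.484], 'ft_force': [-0.535, 0.627, -0.979], 'gripper_width': 0.031, 'grip_force': 0.0}
2 [0.35, 0.1, 0.0, 3.0, -0.0, 0.35, 0.0, 0.1, 3.0, -0.0] [ 0.5547 -0.288   0.0774] 3.411
```

Now c: descend, close, turn halfway in one go (check grip after).

move_arm(plan=[0.35, 0.1, 0, 2.5, 0, 0.35, 0, 0, 2.5, 0, 0.35, 0, 0, 1, 0, 0, 0, 0, 0, 0, 0, 0, 0, 0, 0, 0, 0, 0, 0, 0, 0, 0, 0, 0, 0])

```text
clock: 21.25
position: [0.5541, -0.2878, 0.0784]
ee_rot: [-3.141, 0.001, -2.869]
ft_force: [0.6, 1.1, 1.7]
gripper_width: 0.0099
grip_force: 30.0
```

move_arm(plan=[0, 0, 0, 0.1, 0.13, 0, 0, 0, 0.1, 0.13, 0, 0, 0, 0.1, 0.13, 0, 0, 0, 0, 0.13, 0, 0, 0, 0, 0])

```text
clock: 21.88
position: [0.5541, -0.2878, 0.0751]
ee_rot: [3.142, 0.001, 2.896]
ft_force: [1.5, 1.1, -0.7]
gripper_width: 0.0096
grip_force: 30.0
```

move_arm(plan=[0.35, 0, 0, 0, 0, 0.35, 0, 0, 0, 0, 0.35, 0, 0, 0, 0, 0.35, 0, 0, -3, 0, 0.35, 0, 0, -3.2, 0])

```text
clock: 22.5
position: [0.5532, -0.2881, 0.137]
ee_rot: [3.141, -0.001, 2.894]
ft_force: [0.9, 0.3, 1.0]
gripper_width: 0.0309
grip_force: 0.0
```

```bash
python3 go.py b .138 3.413
```

```text
{'clock': 22.5, 'position': [0.553, -0.288, 0.137], 'ee_rot': [3.141, -0.001, 2.894], 'joint_pos': [0.836, 0.939, -0.833, 1.637, 0.823, 0.952, 1.024], 'ft_force': [0.892, 0.348, 1.003], 'gripper_width': 0.031, 'grip_force': 0.0}
4 [0.35, 1.0, 1.7, -0.0, -0.13, 0.35, 0.7, 1.9, -0.0, -0.13, 0.35, 0.5, 1.9, -0.1, -0.13, 0.35, 0.2, 2.0, -0.0, -0.13] [ 0.5329 -0.211   0.138 ] 3.414
```

move_arm(plan=[0.35, 1.0, 1.7, 0, -0.13, 0.35, 0.7, 1.9, 0, -0.13, 0.35, 0.5, 1.9, 0, -0.13, 0.35, 0.2, 2.0, 0, -0.13, 0.35, 0, 0, 0, 0])

```text
clock: 23.12
position: [0.5333, -0.2097, 0.1369]
ee_rot: [3.141, 0.0, -2.867]
ft_force: [0.4, 0.1, -0.9]
gripper_width: 0.0308
grip_force: 0.0
```

```bash
python3 go.py b .077 3.413
```

```text
{'clock': 23.125, 'position': [0.533, -0.21, 0.137], 'ee_rot': [3.141, 0.0, -2.867], 'joint_pos': [0.801, 0.927, -0.94, 1.794, 0.931, 0.936, 1.285], 'ft_force': [0.415, 0.077, -0.852], 'gripper_width': 0.031, 'grip_force': 0.0}
2 [0.35, 0.0, -0.1, 3.0, 0.0, 0.35, 0.1, -0.0, 3.0, 0.0] [ 0.5326 -0.2109  0.0769] 3.416
```

move_arm(plan=[0.35, 0, -0.1, 2.5, 0, 0.35, 0, 0, 2.5, 0, 0.35, 0, 0, 1, 0, 0, 0, 0, 0, 0, 0, 0, 0, 0, 0, 0, 0, 0, 0, 0, 0, 0, 0, 0, 0])

```text
clock: 24.0
position: [0.5339, -0.2105, 0.0775]
ee_rot: [3.14, 0.001, -2.868]
ft_force: [-0.8, 4.9, 3.2]
gripper_width: 0.0098
grip_force: 30.0
```

move_arm(plan=[0, 0, 0, 0.1, 0.13, 0, 0, 0, 0.1, 0.13, 0, 0, 0, 0.1, 0.13, 0, 0, 0, 0, 0.13, 0, 0, 0, 0, 0])

```text
clock: 24.62
position: [0.5338, -0.211, 0.0741]
ee_rot: [3.141, 0.0, 2.896]
ft_force: [-1.2, 5.1, 1.7]
gripper_width: 0.0096
grip_force: 30.0
```

move_arm(plan=[0.35, 0, 0, 0, 0, 0.35, 0, 0, 0, 0, 0.35, 0, 0, 0, 0, 0.35, 0, 0, -3, 0, 0.35, 0, 0, -3.2, 0])

```text
clock: 25.25
position: [0.5333, -0.2124, 0.1361]
ee_rot: [-3.141, -0.001, 2.894]
ft_force: [0.1, 0.1, -0.8]
gripper_width: 0.0307
grip_force: 0.0
```

```bash
python3 go.py d .138 3.413
```

```text
{'clock': 25.25, 'position': [0.533, -0.212, 0.136], 'ee_rot': [-3.141, -0.001, 2.894], 'joint_pos': [0.758, 0.891, -0.836, 1.794, 0.859, 0.867, 0.83], 'ft_force': [0.139, 0.083, -0.845], 'gripper_width': 0.031, 'grip_force': 0.0}
4 [0.35, 1.1, -2.9, -0.0, -0.13, 0.35, 1.5, -2.7, -0.1, -0.13, 0.35, 1.8, -2.5, -0.0, -0.13, 0.35, 2.1, -2.3, -0.1, -0.13] [ 0.4622 -0.3139  0.1381] 3.414
```

move_arm(plan=[0.35, 1.1, -2.9, -0.1, -0.13, 0.35, 1.5, -2.7, -0.1, -0.13, 0.35, 1.8, -2.5, 0, -0.13, 0.35, 2.1, -2.3, 0, -0.13, 0.35, 0, 0, 0, 0])

```text
clock: 25.88
position: [0.4604, -0.3165, 0.137]
ee_rot: [-3.141, -0.002, -2.875]
ft_force: [-0.3, 1.0, -0.5]
gripper_width: 0.0305
grip_force: 0.0
```

```bash
python3 go.py d .077 3.413
```

```text
{'clock': 25.875, 'position': [0.46, -0.317, 0.137], 'ee_rot': [-3.141, -0.002, -2.875], 'joint_pos': [1.043, 0.923, -0.963, 1.837, 0.956, 0.932, 1.463], 'ft_force': [-0.265, 1.016, -0.462], 'gripper_width': 0.03, 'grip_force': 0.0}
2 [0.35, -0.1, 0.1, 3.0, -0.0, 0.35, -0.1, 0.1, 3.0, -0.0] [ 0.4618 -0.3141  0.077 ] 3.408
```

move_arm(plan=[0.35, -0.1, 0.2, 2.5, 0, 0.35, -0.1, 0, 2.5, 0, 0.35, 0, 0, 1, 0, 0, 0, 0, 0, 0, 0, 0, 0, 0, 0, 0, 0, 0, 0, 0, 0, 0, 0, 0, 0])

```text
clock: 26.75
position: [0.465, -0.3121, 0.0786]
ee_rot: [-3.139, 0.002, -2.87]
ft_force: [2.4, -4.2, 1.4]
gripper_width: 0.0095
grip_force: 30.0
```

move_arm(plan=[0, 0, 0, 0.1, 0.13, 0, 0, 0, 0.1, 0.13, 0, 0, 0, 0.1, 0.13, 0, 0, 0, 0, 0.13, 0, 0, 0, 0, 0])

```text
clock: 27.38
position: [0.4651, -0.3138, 0.0753]
ee_rot: [-3.138, 0.003, 2.891]
ft_force: [3.0, -6.9, -2.4]
gripper_width: 0.0096
grip_force: 30.0
```

move_arm(plan=[0.35, 0, 0, 0, 0, 0.35, 0, 0, 0, 0, 0.35, 0, 0, 0, 0, 0.35, 0, 0, -3, 0, 0.35, 0, 0, -3.2, 0])

```text
clock: 28.0
position: [0.4634, -0.3103, 0.137]
ee_rot: [3.141, -0.002, 2.895]
ft_force: [0.3, 0.0, 0.3]
gripper_width: 0.0305
grip_force: 0.0
```

```bash
python3 go.py a .138 2.89
```

```text
{'clock': 28.0, 'position': [0.463, -0.31, 0.137], 'ee_rot': [3.141, -0.002, 2.895], 'joint_pos': [0.989, 0.885, -0.867, 1.841, 0.889, 0.862, 0.995], 'ft_force': [0.259, 0.029, 0.333], 'gripper_width': 0.03, 'grip_force': 0.0}
2 [0.35, 2.0, 3.3, -0.0, 0.0, 0.35, 2.0, 3.3, -0.1, 0.0] [ 0.4407 -0.2365  0.138 ] 2.895
```

move_arm(plan=[0.35, 2.0, 3.3, 0, 0, 0.35, 2.0, 3.3, 0, 0, 0.35, 0, 0, 0, 0])

```text
clock: 28.38
position: [0.4406, -0.2341, 0.1372]
ee_rot: [3.141, -0.001, 2.9]
ft_force: [0.9, -0.7, 0.8]
gripper_width: 0.031
grip_force: 0.0
```

```bash
python3 go.py a .0745 2.895
```

```text
{'clock': 28.375, 'position': [0.441, -0.234, 0.137], 'ee_rot': [3.141, -0.001, 2.9], 'joint_pos': [0.895, 0.824, -0.85, 2.014, 0.934, 0.754, 0.787], 'ft_force': [0.892, -0.717, 0.799], 'gripper_width': 0.031, 'grip_force': 0.0}
2 [0.35, -0.0, -0.1, 3.1, 0.0, 0.35, -0.1, -0.2, 3.2, 0.0] [ 0.4408 -0.2372  0.0742] 2.9
```

move_arm(plan=[0.35, 0, -0.2, 2.7, 0, 0.35, 0, 0, 2.6, 0, 0.35, 0, 0, 1, 0, 0, 0, 0, 0, 0, 0, 0, 0, 0, 0, 0, 0, 0, 0, 0, 0, 0, 0, 0, 0])

```text
clock: 29.25
position: [0.4421, -0.2367, 0.0744]
ee_rot: [3.137, 0.002, 2.896]
ft_force: [1.0, 4.8, -3.7]
gripper_width: 0.01
grip_force: 30.0
```

move_arm(plan=[0, 0, 0, 0.1, 0.14, 0, 0, 0, 0.1, 0.14, 0, 0, 0, 0.1, 0.14, 0, 0, 0, 0, 0.12, 0, 0, 0, 0, 0])

```text
clock: 29.88
position: [0.4415, -0.2374, 0.0711]
ee_rot: [3.139, -0.0, 2.357]
ft_force: [1.2, 5.7, -4.4]
gripper_width: 0.0095
grip_force: 30.0
```

move_arm(plan=[0.35, 0, 0, 0, 0, 0.35, 0, 0, 0, 0, 0.35, 0, 0, 0, 0, 0.35, 0, 0, -3, 0, 0.35, 0, 0, -3.5, 0])

```text
clock: 30.5
position: [0.4403, -0.2393, 0.1362]
ee_rot: [-3.141, -0.001, 2.354]
ft_force: [0.4, -0.9, 0.2]
gripper_width: 0.0308
grip_force: 0.0
```

```bash
python3 go.py c .138 2.895
```

```text
{'clock': 30.5, 'position': [0.44, -0.239, 0.136], 'ee_rot': [-3.141, -0.001, 2.354], 'joint_pos': [0.847, 0.793, -0.74, 2.011, 0.862, 0.685, 0.325], 'ft_force': [0.431, -0.885, 0.228], 'gripper_width': 0.031, 'grip_force': 0.0}
4 [0.35, -2.9, 1.2, -0.0, -0.14, 0.35, -3.0, 0.7, -0.1, -0.13, 0.35, -3.1, 0.4, -0.0, -0.14, 0.35, -3.1, -0.1, -0.1, -0.13] [ 0.5548 -0.2882  0.1382] 2.894
```

move_arm(plan=[0.35, -2.9, 1.2, -0.1, -0.14, 0.35, -3.0, 0.7, -0.1, -0.13, 0.35, -3.1, 0.4, 0, -0.14, 0.35, -3.0, -0.1, 0, -0.13, 0.35, 0, 0, 0, 0])

```text
clock: 31.12
position: [0.5555, -0.2884, 0.1374]
ee_rot: [3.141, 0.001, 2.891]
ft_force: [-1.1, 0.6, -0.4]
gripper_width: 0.031
grip_force: 0.0
```

```bash
python3 go.py c .0745 2.895
```

```text
{'clock': 31.125, 'position': [0.555, -0.288, 0.137], 'ee_rot': [3.141, 0.001, 2.891], 'joint_pos': [0.862, 0.963, -0.897, 1.631, 0.872, 0.993, 0.985], 'ft_force': [-1.081, 0.563, -0.356], 'gripper_width': 0.031, 'grip_force': 0.0}
2 [0.35, 0.1, 0.0, 3.1, -0.0, 0.35, 0.0, 0.0, 3.2, -0.0] [ 0.5545 -0.2882  0.0744] 2.891
```

move_arm(plan=[0.35, 0.1, 0, 2.7, 0, 0.35, 0, 0, 2.6, 0, 0.35, 0, 0, 1, 0, 0, 0, 0, 0, 0, 0, 0, 0, 0, 0, 0, 0, 0, 0, 0, 0, 0, 0, 0, 0])

```text
clock: 32.0
position: [0.554, -0.2877, 0.0756]
ee_rot: [-3.141, 0.002, 2.893]
ft_force: [-0.1, -0.9, 3.0]
gripper_width: 0.0101
grip_force: 30.0
```

move_arm(plan=[0, 0, 0, 0.1, 0.14, 0, 0, 0, 0.1, 0.14, 0, 0, 0, 0.1, 0.14, 0, 0, 0, 0, 0.12, 0, 0, 0, 0, 0])

```text
clock: 32.62
position: [0.554, -0.2876, 0.0722]
ee_rot: [3.141, 0.002, 2.355]
ft_force: [1.8, -0.9, 0.2]
gripper_width: 0.0096
grip_force: 30.0
```

move_arm(plan=[0.35, 0, 0, 0, 0, 0.35, 0, 0, 0, 0, 0.35, 0, 0, 0, 0, 0.35, 0, 0, -3, 0, 0.35, 0, 0, -3.5, 0])

```text
clock: 33.25
position: [0.5528, -0.2871, 0.1368]
ee_rot: [-3.141, -0.002, 2.354]
ft_force: [0.2, -0.7, -0.0]
gripper_width: 0.0304
grip_force: 0.0
```

```bash
python3 go.py b .138 2.895
```

```text
{'clock': 33.25, 'position': [0.553, -0.287, 0.137], 'ee_rot': [-3.141, -0.002, 2.354], 'joint_pos': [0.814, 0.924, -0.785, 1.64, 0.785, 0.923, 0.511], 'ft_force': [0.225, -0.699, -0.039], 'gripper_width': 0.03, 'grip_force': 0.0}
4 [0.35, 1.7, 1.0, -0.0, -0.14, 0.35, 1.5, 1.2, -0.0, -0.13, 0.35, 1.4, 1.4, -0.1, -0.14, 0.35, 1.2, 1.6, -0.0, -0.13] [ 0.5326 -0.211   0.1378] 2.894
```

move_arm(plan=[0.35, 1.7, 1.0, 0, -0.14, 0.35, 1.5, 1.2, 0, -0.13, 0.35, 1.4, 1.4, 0, -0.14, 0.35, 1.2, 1.5, 0, -0.13, 0.35, 0, 0, 0, 0])

```text
clock: 33.88
position: [0.5327, -0.2107, 0.1368]
ee_rot: [3.141, -0.0, 2.896]
ft_force: [-0.3, -0.5, -1.0]
gripper_width: 0.0308
grip_force: 0.0
```

```bash
python3 go.py b .0745 2.895
```

```text
{'clock': 33.875, 'position': [0.533, -0.211, 0.137], 'ee_rot': [3.141, -0.0, 2.896], 'joint_pos': [0.785, 0.912, -0.899, 1.795, 0.902, 0.907, 0.791], 'ft_force': [-0.279, -0.46, -1.013], 'gripper_width': 0.031, 'grip_force': 0.0}
2 [0.35, -0.0, -0.0, 3.1, 0.0, 0.35, -0.0, -0.0, 3.1, 0.0] [ 0.5327 -0.2107  0.0748] 2.896
```

move_arm(plan=[0.35, 0, 0, 2.7, 0, 0.35, 0, 0, 2.6, 0, 0.35, 0, 0, 1, 0, 0, 0, 0, 0, 0, 0, 0, 0, 0, 0, 0, 0, 0, 0, 0, 0, 0, 0, 0, 0])

```text
clock: 34.75
position: [0.534, -0.211, 0.0746]
ee_rot: [3.14, 0.002, 2.894]
ft_force: [1.0, 3.6, 1.7]
gripper_width: 0.0099
grip_force: 30.0
```

move_arm(plan=[0, 0, 0, 0.1, 0.14, 0, 0, 0, 0.1, 0.14, 0, 0, 0, 0.1, 0.14, 0, 0, 0, 0, 0.12, 0, 0, 0, 0, 0])

```text
clock: 35.38
position: [0.5337, -0.2115, 0.0712]
ee_rot: [3.14, 0.001, 2.356]
ft_force: [2.4, 3.2, -0.6]
gripper_width: 0.0095
grip_force: 30.0
```

move_arm(plan=[0.35, 0, 0, 0, 0, 0.35, 0, 0, 0, 0, 0.35, 0, 0, 0, 0, 0.35, 0, 0, -3, 0, 0.35, 0, 0, -3.5, 0])

```text
clock: 36.0
position: [0.5322, -0.2124, 0.1359]
ee_rot: [-3.14, -0.002, 2.354]
ft_force: [0.7, -0.7, 0.5]
gripper_width: 0.0309
grip_force: 0.0
```

```bash
python3 go.py d .138 2.895
```

```text
{'clock': 36.0, 'position': [0.532, -0.212, 0.136], 'ee_rot': [-3.14, -0.002, 2.354], 'joint_pos': [0.735, 0.874, -0.786, 1.797, 0.821, 0.835, 0.321], 'ft_force': [0.671, -0.694, 0.462], 'gripper_width': 0.031, 'grip_force': 0.0}
4 [0.35, -0.6, -3.0, -0.1, -0.14, 0.35, -0.1, -3.1, -0.0, -0.13, 0.35, 0.3, -3.1, -0.1, -0.14, 0.35, 0.7, -3.0, -0.0, -0.13] [ 0.4617 -0.3139  0.1379] 2.894
```

move_arm(plan=[0.35, -0.6, -3.0, -0.1, -0.14, 0.35, -0.1, -3.1, -0.1, -0.13, 0.35, 0.3, -3.1, 0, -0.14, 0.35, 0.5, -2.8, 0, -0.13, 0.35, 0, 0, 0, 0])

```text
clock: 36.62
position: [0.4629, -0.3153, 0.137]
ee_rot: [-3.14, -0.002, 2.888]
ft_force: [-0.2, -0.5, -0.2]
gripper_width: 0.031
grip_force: 0.0
```

```bash
python3 go.py d .0745 2.895
```

```text
{'clock': 36.625, 'position': [0.463, -0.315, 0.137], 'ee_rot': [-3.14, -0.002, 2.888], 'joint_pos': [1.02, 0.908, -0.923, 1.833, 0.928, 0.906, 0.965], 'ft_force': [-0.203, -0.532, -0.153], 'gripper_width': 0.031, 'grip_force': 0.0}
2 [0.35, 0.1, 0.1, 3.1, -0.0, 0.35, 0.0, 0.0, 3.2, -0.01] [ 0.4622 -0.314   0.074 ] 2.898
```

move_arm(plan=[0.35, 0, 0.2, 2.7, 0, 0.35, 0, 0, 2.6, 0, 0.35, 0, 0, 1, 0, 0, 0, 0, 0, 0, 0, 0, 0, 0, 0, 0, 0, 0, 0, 0, 0, 0, 0, 0, 0])

```text
clock: 37.5
position: [0.4653, -0.3139, 0.0754]
ee_rot: [-3.137, 0.001, 2.891]
ft_force: [-0.2, -5.4, -2.6]
gripper_width: 0.0096
grip_force: 30.0
```

move_arm(plan=[0, 0, 0, 0.1, 0.14, 0, 0, 0, 0.1, 0.14, 0, 0, 0, 0.1, 0.14, 0, 0, 0, 0, 0.12, 0, 0, 0, 0, 0])

```text
clock: 38.12
position: [0.4643, -0.3155, 0.072]
ee_rot: [-3.135, 0.004, 2.35]
ft_force: [-0.3, -7.8, -5.6]
gripper_width: 0.0092
grip_force: 30.0
```

move_arm(plan=[0.35, 0, 0, 0, 0, 0.35, 0, 0, 0, 0, 0.35, 0, 0, 0, 0, 0.35, 0, 0, -3, 0, 0.35, 0, 0, -5, 0, 0.35, 0, -5, -3, 0, 0.35, 0, -5, 0, 0, 0.35, 0, -5, 0, 0, 0.35, 0, -5, 0, 0, 0.35, 0, 0, 0, 0])

```text
clock: 39.38
position: [0.3196, -0.4548, 0.181]
ee_rot: [-3.139, -0.002, 2.346]
ft_force: [0.7, 0.7, 1.0]
gripper_width: 0.0311
grip_force: 0.0
```

```bash
python3 - <<'E'
from slots import *
from wing import comps
st()
f=viewer.grab_frame('top'); n,l,s,c=comps(f); e=[.4975,-.2625,.272]
for nm,k in zip("abcd",((-.048,.04),(.048,.04),(.048,-.04),(-.048,-.04))):
    q=w2px(f,pose(e,[(*k,.085)]))[0]; i=1+np.argmin(np.linalg.norm(c[1:]-q,axis=1)); pt=np.argwhere(l==i)[:,::-1].astype(np.float32)
    r=px2w(f,pt,.095)[:,:2]; r=r-r.mean(0); w,v=np.linalg.eigh(r.T@r); a=np.arctan2(v[1,1],v[0,1]); print(nm,q.round(),c[i].round(1),s[i,2:],"turn",round(float((.272-a)%np.pi),2))
fs=viewer.grab_frame('scene');h=cv2.cvtColor(fs['color'],cv2.COLOR_BGR2HSV)
m=((h[...,1]<40)&(h[...,2]>185)).astype(np.uint8);n,l,s,c=cv2.connectedComponentsWithStats(m)
for z in(.063,.068):print(w2px(fs,pose(e,[(a,b,z) for a,b in((.075,.06),(-.075,.06),(-.075,-.06),(.075,-.06))])).round(1).tolist())
q=w2px(fs,pose(e,[(0,.05,.063)]))[0].astype(int);i=l[q[1],q[0]];pt=np.argwhere(l==i)[:,::-1];print(s[i],[pt[np.argmax(pt@np.array(d))].tolist() for d in((-1,0.5),(1,1),(1,-.5),(-1,-2))])
E
```

```text
{'clock': 39.375, 'position': [0.32, -0.455, 0.181], 'ee_rot': [-3.139, -0.002, 2.346], 'joint_pos': [1.371, 0.816, -0.89, 1.814, 0.797, 0.917, 0.887], 'ft_force': [0.664, 0.71, 0.995], 'gripper_width': 0.031, 'grip_force': 0.0}
a [392. 257.] [392.4 256.3] [15 14 98] turn 1.06
b [378. 213.] [378.7 212.7] [14 14 77] turn 1.07
c [414. 202.] [414.4 201.9] [16 15 94] turn 1.08
d [428. 245.] [428.3 245.2] [ 16  14 112] turn 1.11
[[328.6, 182.8], [388.4, 191.4], [391.7, 169.1], [337.6, 161.9]]
[[328.7, 181.1], [388.7, 189.7], [391.9, 167.5], [337.6, 160.3]]
[330 163  62  32 833] [[330, 185], [388, 194], [391, 170], [338, 163]]
```

All four wings measure about 1.05 rad and the cover sits at seated height, so I'm handing in.

```bash
python3 -c "
from workcell import order
print(order.close_job())"
```

```text
the job is handed in; nothing more can be done
None
```

The cover is on the enclosure, handle up and seated. All four wings were turned crosswise to the stop (about 1.05 rad by camera), and the job was handed in at about 39 s; the hand-in returned no verdict.

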